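# Engage the edger's guard interlock with its tongue key

## Robot

A 6-joint arm with a two-finger parallel gripper is mounted at the origin on a cart in front of the work surface, level with it; the furniture and walls round the work are solid. World frame = base frame: x ahead of the robot, y to its left, z up, the work surface at z = 0. Lengths are in mm, angles in rad, forces in N, time in s.
With the tool pointing down it reaches from about 275 to 1000 mm from the base axis. Payload 8.4 kg.
Tool frame: the origin (TCP) lies midway between the tips of the shut fingers; the grasp point (between the pads) lies 19 mm behind it; z points along the fingers, y is the line along which they close (so a half turn about z gives the same grasp; the last joint's range is limited). The gripper opens to 85 mm and grips with 20 to 120 N. Pads are 22 mm wide; open, the fingers measure 114 mm over their backs; the gripper's body (76 mm by 85 mm) begins 54 mm behind the grasp point. The pads swing forward as they close: fully open they stand 13 mm farther back than shut.
Start: joints at [-1.333, 0.353, 1.633, -0, 1.155, -0.002], TCP at [148.441, -607.119, 231.281] pointing down, gripper open.
Joint ranges: [-2.63, 2.63], [-0.92, 2.1], [0.06, 2.66], [-1.3, 4.44], [0, 2.69], [-3.02, 3.02]. Speed limits (rad/s): [2.22, 2.22, 2.79, 3.14, 3.14, 3.14].

## Interface

Orientations are given as [roll, pitch, yaw] about the fixed x, y, z axes, in that order (R = Rz(yaw) Ry(pitch) Rx(roll)).
In Python, from rig import r gives the robot as it stands.
- The arm moves only by the tool servo_tool, never from a script. Its argument "deltas" is a list of rows, each an object of numbers: "x", "y", "z": the shift along the world's x, y, z in mm; "rx", "ry", "rz": the turn, a rotation vector about the world's x, y, z in rad; "gripper": the gripper's target within -1 to 1 (fully open at 1, half-way at 0, shut at -1). A call has 1 to 10 rows; each row is the pose to reach, as a shift and turn from the pose commanded when the call began; what a row does not reach only later rows make up. A row lasts 1/10 s, in which the tool goes at most 50 mm and 8.59 degrees, less where a joint would pass 70% of its speed; a pose out of reach is approached as far as the arm can. A call with a gripper value outside its range is refused whole. The fingers move at their own pace and stop on an object; "newtons" is the grip in N (left out, the last holds). Time passes only in rows, so rows that repeat a pose let the fingers close. It gives the time, the measured TCP pose, the force, the opening and the grip force at its end, in the units of the state.
- r.sense(): the state, without advancing time (a new reading comes with each control period).
- r.grab_frame(name): name is "scene" or "top"; returns the picture (480x640x3 uint8, blue, green, red); there is no depth.
- r.camera_params(name): a dict with "mtx" (3x3 intrinsics, pixels), "eye" and "orientation" of the camera in the world. Camera axes: x right, y down, z forward; pixel columns grow to the right and rows downward; lengths in mm; the calibration is good to about 2 mm. A picture is of the moment at which its call begins. camera_params takes no time and is no camera call.
- r.sign_off(): hands the job in; it is judged then, once.
Trained networks look in the newest picture that a camera, given by its name, has taken for a name from the list of things; names that differ only in an ending like _2 or _b are one class to them, and where a whole thing is asked for, a point or a joint stands for the part that bears it (a point fixed in the world has none). Each returns a list of dicts, best first, with "conf" (0 to 1); they miss things now and then, are a little off and sometimes report something else, mostly with a low value. They report only what shows in the picture. A call takes as long as a camera call. They do not tell look-alikes from the thing itself.
- r.recognise(name, camera): "box" ([left, top, width, height] in pixels, round what is visible of it).
The state is a dict: "clock": time; "qpos": joint angles; "qvel": joint speeds; "joint_efforts": joint torques, N m; "eef_pos": TCP position; "tcp_rot": TCP orientation; "contact_force": force on the tool from outside, world axes, zero at the start; "wrist_torque": the same for the moment, N m; "opening": opening from 0.0 (shut) to 1.0 (fully open); "grasp_force": force on a finger pad.
Only numpy, scipy, OpenCV 4.12 (cv2) and the standard library are available. Lean on these libraries where they do the work, as an engineer would, in place of code of your own. Each camera call takes 0.05 s, during which the arm holds its last target. There are 200 camera calls.

## Task

Lift the flat-tongue actuator key (the one with the upright slab handle) out of the key rack and lower its tongue straight into the slot on top of the lens edger's guard interlock switch until its flange lies flat on the housing, then let go. Keep hold of it while the tongue goes in rather than dropping it, and leave the round-knobbed pin key standing in the rack.

Things in the scene. Friction and masses are not known exactly. Their poses are not given: they have to be found in the camera images.
- tongue_key: Flat-tongue key, loose, 120 g, upright in one of the rack slots. Origin: centre of flange underside; z up, x along the tongue's width. Black flange 60 (x) by 44 (y) by 6 mm; on it a grey slab handle 40 (x) by 16 (y) mm up to z 51 mm: grip across y. Below, a flat steel tongue 24 (x) by 6 (y) mm down to z -40 mm. Same either way round.
- pin_key: The other key, loose, to be left in the rack: same black flange, but a round grey mushroom knob 36 mm across (top at z 48 mm) and a round steel pin 10 mm thick, 40 mm long. Origin and axes as for the flat-tongue key. Which rack slot each key stands in varies.
- switch: Interlock switch, fixed: grey housing 76 (x) by 60 (y) by 70 mm high on a steel foot plate. Origin: centre of its underside; z up, x along the slot. Slot in the middle of the top, 46 mm deep: throat 30 (x) by 12 (y) mm, bare-metal funnel mouth 48 by 30 mm over the top 12 mm. Key's x goes along this x, either way round; its flange rests on the top (z 70 mm). No spring or catch.
- rack: Key rack, fixed: aluminium plate 170 (x) by 60 (y) mm on two end cheeks, top at z 58 mm. Origin: centre of its underside; x along the row. Two slots 32 (x) by 14 (y) mm through the plate at x -40 and +40 mm; each key's flange rests on the plate and its tongue or pin hangs below, so lift it 45 mm or more to clear.
There are look-alikes about, which are no part of the job. Leave any orange look-alike of the pin_key alone. Leave any turquoise look-alike of the tongue_key alone.

How it is judged:
By the outcome, as a careful person would: the job done as asked, in the order asked, and still so for the second after the job is handed in, with the robot touching nothing.
It also fails if it takes over 32 s, if anything falls off the work surface, if the arm or the gripper's body presses on something with over 40 N, if the wrist force passes 120 N, or if a joint passes its speed limit or range.

## Working session

There is one attempt and no reset: what is moved stays moved. The work goes in short steps, Python scripts to look and compute and a tool call to move; the robot and the scene stay as the last step left them, time stands still between calls to the robot, and variables do not carry over. Pictures are saved under pics/ and viewed, at most 10 in all, crops included, and the job is handed in when it is done.

Besides the shell and the picture viewer there is one more tool, called after "Emit:" by a JSON object that holds its "method" and its "body", one argument or row to a line. servo_tool: Moves the arm, as the interface text tells. Its arguments: {"type":"object","properties":{"deltas":{"type":"array","items":{"type":"object","properties":{"x":{"type":"number"},"y":{"type":"number"},"z":{"type":"number"},"rx":{"type":"number"},"ry":{"type":"number"},"rz":{"type":"number"},"gripper":{"type":"number"}}}},"newtons":{"type":"number"}},"required":["deltas"]}

```bash
mkdir -p pics; python3 - <<'E'
from rig import r
import cv2
for c in ("scene","top"):
    im=r.grab_frame(c); cv2.imwrite(f"pics/{c}0.png",im)
    p=r.camera_params(c); print(c,p)
    for n in ("tongue_key","pin_key","switch","rack"):
        print(n,[(d["box"],round(d["conf"],2)) for d in r.recognise(n,c)])
print(r.sense())
E
```

```text
scene {'mtx': array([[572.1629543 ,   0.        , 315.00372452],
       [  0.        , 572.1629543 , 246.09207689],
       [  0.        ,   0.        ,   1.        ]]), 'eye': array([ 199.12035069, -722.8120513 ,  751.98124848]), 'orientation': array([-2.37739741, -0.01448978, -0.63005595])}
tongue_key [([268.5, 268.3, 51.2, 47.1], 0.93), ([287.7, 156.5, 35.0, 39.8], 0.57)]
pin_key [([316.1, 252.4, 44.9, 40.1], 0.9), ([311.0, 190.1, 33.0, 43.4], 0.6)]
switch [([214.1, 199.5, 68.8, 72.8], 0.67)]
rack [([258.9, 260.6, 112.8, 83.1], 0.79)]
top {'mtx': array([[467.42163729,   0.        , 316.85575024],
       [  0.        , 467.42163729, 244.43516622],
       [  0.        ,   0.        ,   1.        ]]), 'eye': array([ 497.38033096, -175.27346569,  929.27029463]), 'orientation': array([-3.06239453,  0.01633672, -1.58332428])}
tongue_key [([355.4, 259.5, 25.7, 35.7], 0.82), ([233.8, 158.4, 28.1, 40.4], 0.7)]
pin_key [([364.2, 219.2, 24.6, 31.5], 0.78), ([282.7, 179.1, 30.1, 25.4], 0.61)]
switch [([253.0, 236.8, 42.4, 58.9], 0.85)]
rack [([345.4, 210.6, 44.6, 93.9], 0.94)]
{'clock': 0.5, 'qpos': array([-1.33343694e+00,  3.53048452e-01,  1.63344566e+00,  3.84204268e-05,
        1.15518060e+00, -2.40023335e-03]), 'qvel': array([-8.28447863e-04, -2.31236796e-03,  8.63741673e-04, -5.71313599e-04,
        5.90097461e-04, -6.27325128e-05]), 'joint_efforts': array([-1.08346378e-04, -6.04700089e+01, -3.42182744e+01,  7.47513855e-05,
        2.21586502e-03,  5.64401049e-06]), 'eef_pos': array([ 148.42476372, -607.09842931,  231.23111432]), 'tcp_rot': array([-3.14151067e+00, -3.53452207e-05,  2.39744102e-01]), 'contact_force': array([-0.06929346,  0.30274509,  0.56914206]), 'wrist_torque': array([-0.06396996, -0.05421582, -0.05874562]), 'grasp_force': 0.0, 'opening': 0.9989215040313854}
```

View pics/scene0.png

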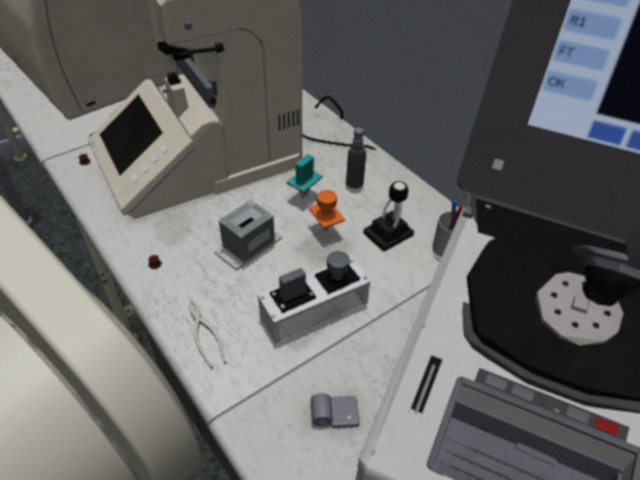

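View pics/top0.png

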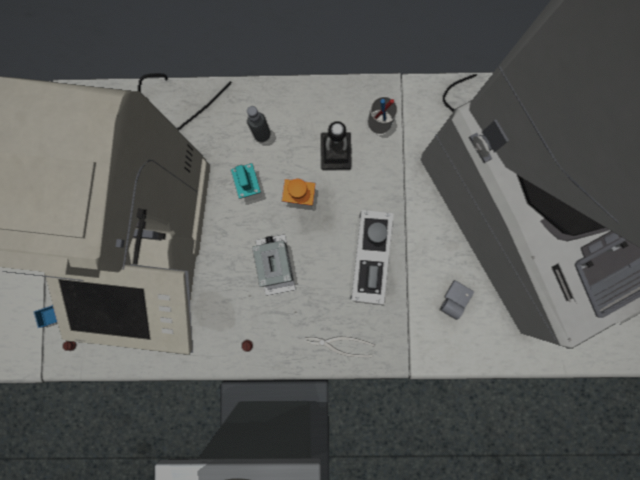

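The slab-handled candidates are the grey one in the rack, at scene (292,285) and top (370,276), and the turquoise one at scene (305,175) and top (245,181). The grey one fits, because it stands in the rack and isn't turquoise. The grey pin key is at scene (338,268), and the switch is at scene (248,230) and top (271,263). I'll confirm with an enlarged crop.

```bash
python3 - <<'E'
import cv2,numpy as np
s=cv2.imread("pics/scene0.png")[190:340,210:380]; t=cv2.imread("pics/top0.png")[200:310,245:400]
cv2.imwrite("pics/s1.png",cv2.resize(s,None,fx=4.0,fy=4.0,interpolation=cv2.INTER_CUBIC)[:600])
cv2.imwrite("pics/t1.png",cv2.resize(t,None,fx=5,fy=5,interpolation=cv2.INTER_CUBIC))
E
```

```text
(no output)
```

View pics/s1.png

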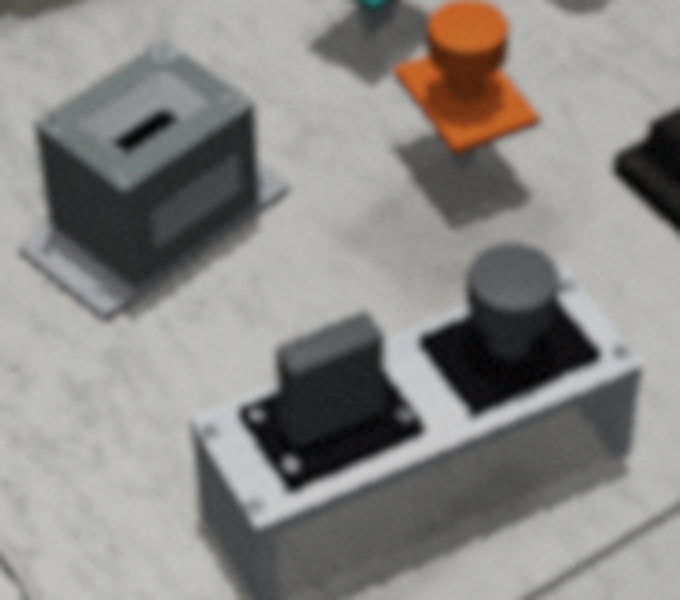

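View pics/t1.png

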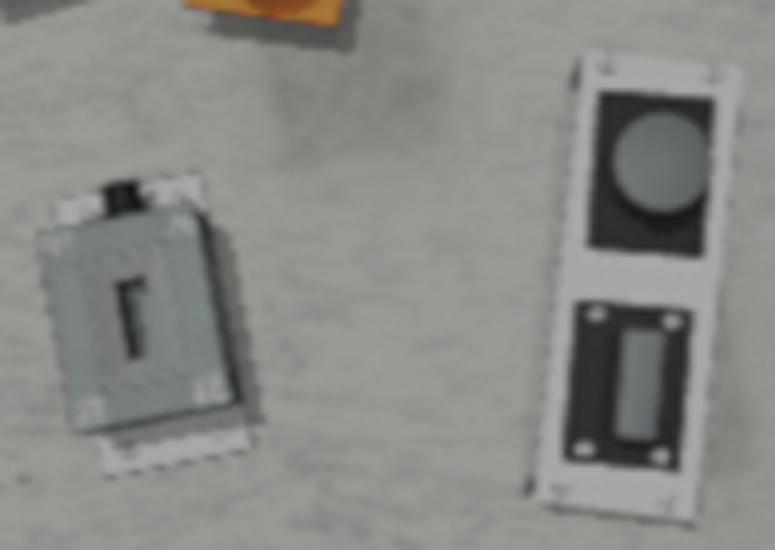

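The crop confirms it: the grey slab-handled key is in the near slot and the round-knob key is in the far one. In the scene crop the slab top is around (330,345) and the switch slot around (147,130). Next I'll triangulate corresponding corners and fit poses.

```bash
cat > m.py <<'E'
import numpy as np
from scipy.spatial.transform import Rotation as R
from scipy.optimize import least_squares
from rig import r
C={}
for c in("scene","top"):
    p=r.camera_params(c); C[c]=(p["mtx"],np.array(p["eye"]),R.from_euler("xyz",p["orientation"]).as_matrix())
def proj(c,X):
    K,e,M=C[c]; q=((np.atleast_2d(X)-e)@M)@K.T; return q[:,:2]/q[:,2:]
def tri(a,b):
    f=lambda X:np.r_[proj("scene",X)[0]-a,proj("top",X)[0]-b]
    s=least_squares(f,[500,-200,60]); return s.x,np.sqrt(np.mean(s.fun**2))
def fit(s,t,L):  # corner pixels, model xy; fit x,y,z,yaw
    W=lambda v:np.c_[v[0]+L@np.array([[np.cos(v[3]),np.sin(v[3])],[-np.sin(v[3]),np.cos(v[3])]])+0*v[1],np.full(len(L),v[2])]
    def W(v):
        c,n=np.cos(v[3]),np.sin(v[3]); return np.c_[L@np.array([[c,n],[-n,c]])+v[:2],np.full(len(L),v[2])]
    f=lambda v:np.r_[proj("scene",W(v))-s,proj("top",W(v))-t].ravel()
    o=min((least_squares(f,[450,-220,60,y0]) for y0 in(0,1.57,3.14,-1.57)),key=lambda q:q.cost)
    return o.x,np.sqrt(np.mean(o.fun**2))
E
python3 - <<'E'
from m import *
np.set_printoptions(precision=3,suppress=True)
S=lambda a:(np.array(a)+.5)/4-.5+[210,190]
T=lambda a:(np.array(a)+.5)/5-.5+[245,200]
rect=lambda a,b:np.array([[1,1],[1,-1],[-1,-1],[-1,1]])*[a/2,b/2]
# order: top-view upper-left(+x,+y), upper-right, lower-right, lower-left
D={"switch":([(163,45),(255,103),(125,188),(38,125)],[(38,235),(190,205),(240,398),(75,430)],rect(76,60)),
"rack":([(560,280),(640,365),(258,525),(192,425)],[(585,50),(742,65),(693,520),(540,495)],rect(170,60)),
"handle":([(368,315),(382,338),(287,373),(280,350)],[(622,328),(664,332),(658,440),(614,437)],rect(40,16))}
for k,(s,t,L) in D.items():
    s,t=S(s),T(t)
    for a,b in zip(s,t): print(k,*tri(a,b))
    print("FIT",k,*fit(s,t,L))
print("slotctr",*tri(S((147,130)),T((133,318))))
print("flange TL..",*tri(S((240,410)),T((563,460))))
E
```

```text
switch [563.944 -42.716  69.294] 0.2110964104508743
switch [574.834 -99.693  71.526] 0.5220833404827212
switch [ 501.7   -116.853   76.201] 0.2712024566331342
switch [492.315 -56.557  70.279] 0.37277430150978197
FIT switch [533.303 -78.808  71.449   0.196] 0.8660367553128725
rack [ 630.881 -246.551   53.827] 0.3833999101059492
rack [ 623.892 -304.869   60.255] 0.16182311631215668
rack [ 456.396 -283.06    61.984] 0.3270511118822223
rack [ 464.417 -226.358   57.853] 0.3300798063551192
FIT rack [ 544.068 -264.97    57.858   -0.127] 1.0254972688252046
handle [ 526.138 -254.395  107.235] 0.5034771467060707
handle [ 523.591 -268.357  109.009] 0.11641917507151806
handle [ 484.925 -264.478  111.852] 0.35238796266922157
handle [ 488.506 -250.843  109.043] 0.6785342125063615
FIT handle [ 505.822 -259.455  109.13    -0.123] 0.9280499797505997
slotctr [533.557 -76.982  60.449] 0.3804203737759495
flange TL.. [ 479.193 -235.59    65.535] 0.4056138595415579
```

The heights agree with the text: switch 71 against 70, rack 58 against 58, handle top 109 against 109. The key is at about (505,-260) with yaw -0.125, which matches the rack's -40 slot. The switch is at (533.5,-78.5) with yaw about 0.2. I'll move along y first to stay clear of the machine on the right.

Emit:
{"method": "servo_tool", "body": {
  "deltas": [
    {"x": 10,"y": 45,"rz": -0.05,"gripper": 1},
    {"x": 20,"y": 90,"rz": -0.1},
    {"x": 30,"y": 135,"rz": -0.15},
    {"x": 40,"y": 180,"rz": -0.2},
    {"x": 50,"y": 220,"rz": -0.25},
    {"x": 65,"y": 260,"rz": -0.3},
    {"x": 85,"y": 300,"rz": -0.365},
    {"x": 120,"y": 335,"rz": -0.365},
    {"x": 160,"y": 345,"rz": -0.365},
    {"x": 200,"y": 347,"rz": -0.365}
  ]
}}

```text
invalid input
```

Emit:
{"method": "servo_tool", "body": {
  "deltas": [
    {"x": 10,"y": 45,"z": 0,"rx": 0,"ry": 0,"rz": -0.05,"gripper": 1},
    {"x": 20,"y": 90,"z": 0,"rx": 0,"ry": 0,"rz": -0.1,"gripper": 1},
    {"x": 30,"y": 135,"z": 0,"rx": 0,"ry": 0,"rz": -0.15,"gripper": 1},
    {"x": 40,"y": 180,"z": 0,"rx": 0,"ry": 0,"rz": -0.2,"gripper": 1},
    {"x": 50,"y": 220,"z": 0,"rx": 0,"ry": 0,"rz": -0.25,"gripper": 1},
    {"x": 65,"y": 260,"z": 0,"rx": 0,"ry": 0,"rz": -0.3,"gripper": 1},
    {"x": 85,"y": 300,"z": 0,"rx": 0,"ry": 0,"rz": -0.365,"gripper": 1},
    {"x": 120,"y": 335,"z": 0,"rx": 0,"ry": 0,"rz": -0.365,"gripper": 1},
    {"x": 160,"y": 345,"z": 0,"rx": 0,"ry": 0,"rz": -0.365,"gripper": 1},
    {"x": 200,"y": 347,"z": 0,"rx": 0,"ry": 0,"rz": -0.365,"gripper": 1}
  ],
  "newtons": 60
}}

```text
clock: 1.5
eef_pos: [349.7, -258.4, 231.9]
tcp_rot: [3.141, -0.001, -0.124]
contact_force: [1.1, -0.8, 0.3]
opening: 1.004
grasp_force: 0.0
```

Emit:
{"method": "servo_tool", "body": {
  "deltas": [
    {"x": 40,"y": 0,"z": 0,"rz": 0,"gripper": 1},
    {"x": 80,"y": 0,"z": 0,"rz": 0,"gripper": 1},
    {"x": 120,"y": 0,"z": 0,"rz": 0,"gripper": 1},
    {"x": 145,"y": 0,"z": -10,"rz": 0,"gripper": 1},
    {"x": 156.5,"y": 0,"z": -40,"rz": 0,"gripper": 1},
    {"x": 156.5,"y": 0,"z": -70,"rz": 0,"gripper": 1},
    {"x": 156.5,"y": 0,"z": -80,"rz": 0,"gripper": 1},
    {"x": 156.5,"y": 0,"z": -80,"rz": 0,"gripper": 1}
  ]
}}

```text
invalid input
```

```bash
python3 - <<'E'
from rig import r
import cv2
print(r.sense()["eef_pos"])
cv2.imwrite("pics/s2.png",cv2.resize(r.grab_frame("scene")[150:340,190:410],None,fx=3,fy=3,interpolation=cv2.INTER_CUBIC))
E
```

```text
[ 349.71440171 -258.42294045  231.86789462]
```

View pics/s2.png

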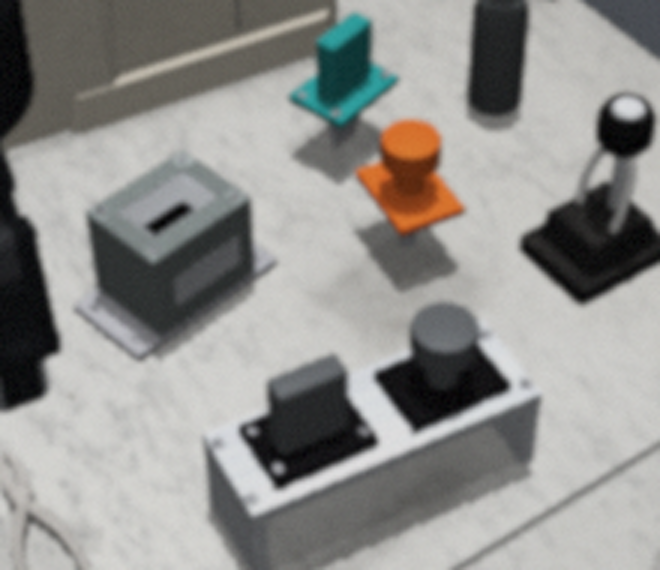

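The gripper is at the left edge of this crop and the rack is untouched. Every row needs all seven fields, so I'll resend the move.

Emit:
{"method": "servo_tool", "body": {
  "deltas": [
    {"x": 40,"y": 0,"z": 0,"rx": 0,"ry": 0,"rz": 0,"gripper": 1},
    {"x": 80,"y": 0,"z": 0,"rx": 0,"ry": 0,"rz": 0,"gripper": 1},
    {"x": 120,"y": 0,"z": 0,"rx": 0,"ry": 0,"rz": 0,"gripper": 1},
    {"x": 145,"y": 0,"z": -10,"rx": 0,"ry": 0,"rz": 0,"gripper": 1},
    {"x": 156.5,"y": 0,"z": -40,"rx": 0,"ry": 0,"rz": 0,"gripper": 1},
    {"x": 156.5,"y": 0,"z": -70,"rx": 0,"ry": 0,"rz": 0,"gripper": 1},
    {"x": 156.5,"y": 0,"z": -80,"rx": 0,"ry": 0,"rz": 0,"gripper": 1},
    {"x": 156.5,"y": 0,"z": -80,"rx": 0,"ry": 0,"rz": 0,"gripper": 1}
  ]
}}

```text
clock: 2.35
eef_pos: [503.8, -259.7, 150.0]
tcp_rot: [-3.14, 0.003, -0.125]
contact_force: [-0.1, 0.4, -0.5]
opening: 1.002
grasp_force: 0.0
```

```bash
python3 - <<'E'
from rig import r
import cv2
print(r.sense()["eef_pos"])
cv2.imwrite("pics/s3.png",cv2.resize(r.grab_frame("scene")[150:340,190:410],None,fx=3,fy=3,interpolation=cv2.INTER_CUBIC))
E
```

```text
[ 503.82788079 -259.65479091  150.02225869]
```

View pics/s3.png

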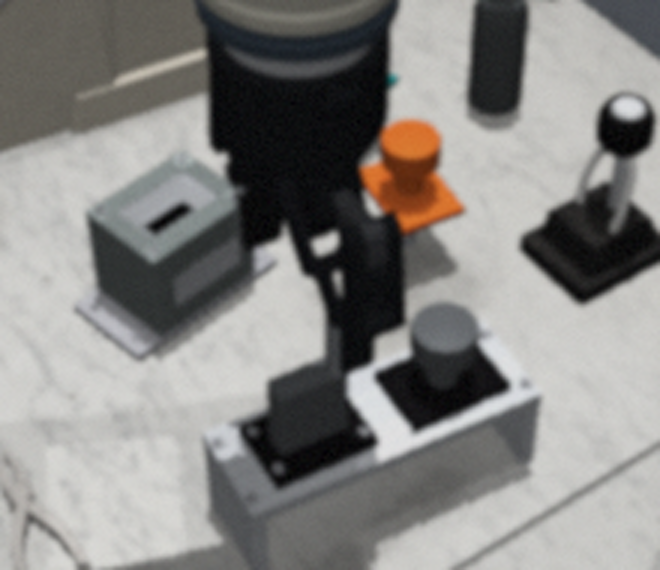

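The gripper straddles the slab handle at crop (308,400), and its fingers close across y and clear the pin key. Descending and gripping.

Emit:
{"method": "servo_tool", "body": {
  "deltas": [
    {"x": 1,"y": 0,"z": -25,"rx": 0,"ry": 0,"rz": 0,"gripper": 1},
    {"x": 1,"y": 0,"z": -50,"rx": 0,"ry": 0,"rz": 0,"gripper": 1},
    {"x": 1,"y": 0,"z": -70,"rx": 0,"ry": 0,"rz": 0,"gripper": 1},
    {"x": 1,"y": 0,"z": -76,"rx": 0,"ry": 0,"rz": 0,"gripper": 1},
    {"x": 1,"y": 0,"z": -76,"rx": 0,"ry": 0,"rz": 0,"gripper": 0},
    {"x": 1,"y": 0,"z": -76,"rx": 0,"ry": 0,"rz": 0,"gripper": -0.3},
    {"x": 1,"y": 0,"z": -76,"rx": 0,"ry": 0,"rz": 0,"gripper": -1},
    {"x": 1,"y": 0,"z": -76,"rx": 0,"ry": 0,"rz": 0,"gripper": -1},
    {"x": 1,"y": 0,"z": -76,"rx": 0,"ry": 0,"rz": 0,"gripper": -1},
    {"x": 1,"y": 0,"z": -76,"rx": 0,"ry": 0,"rz": 0,"gripper": -1}
  ],
  "newtons": 60
}}

```text
clock: 3.4
eef_pos: [506.5, -260.4, 76.2]
tcp_rot: [3.141, -0.001, -0.125]
contact_force: [-0.2, -0.3, 5.4]
opening: 0.175
grasp_force: 59.7
```

Emit:
{"method": "servo_tool", "body": {
  "deltas": [
    {"x": 1,"y": 0,"z": 10,"rx": 0,"ry": 0,"rz": 0,"gripper": -1},
    {"x": 0,"y": 0,"z": 30,"rx": 0,"ry": 0,"rz": 0,"gripper": -1},
    {"x": 0,"y": 0,"z": 50,"rx": 0,"ry": 0,"rz": 0,"gripper": -1},
    {"x": 0,"y": 0,"z": 70,"rx": 0,"ry": 0,"rz": 0,"gripper": -1},
    {"x": 0,"y": 0,"z": 90,"rx": 0,"ry": 0,"rz": 0,"gripper": -1},
    {"x": 0,"y": 0,"z": 90,"rx": 0,"ry": 0,"rz": 0,"gripper": -1}
  ]
}}

```text
clock: 4.0
eef_pos: [507.5, -260.9, 168.3]
tcp_rot: [3.14, -0.005, -0.125]
contact_force: [0.5, -0.2, -1.3]
opening: 0.18
grasp_force: 58.6
```

```bash
python3 - <<'E'
from rig import r
import cv2
s=r.sense(); print(s["eef_pos"],s["opening"],s["grasp_force"])
cv2.imwrite("pics/s4.png",cv2.resize(r.grab_frame("scene")[150:340,190:410],None,fx=3,fy=3,interpolation=cv2.INTER_CUBIC))
E
```

```text
[ 507.5213447  -260.87992446  168.3409846 ] 0.18000897101762997 58.55600953102112
```

View pics/s4.png

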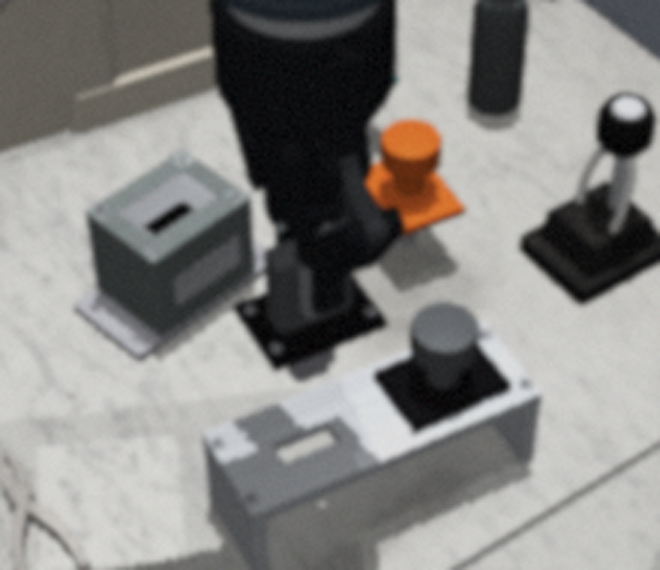

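The key hangs upright in the grip, with its flange at crop (310,325) and its tongue just visible below. Its rack slot is empty and the pin key hasn't moved. Next I'll check where the key sits relative to the tool.

```bash
python3 - <<'E'
from m import *
from scipy.optimize import least_squares
s=(np.array([(236,312),(275,365),(385,322)])+.5)/3-.5+[190,150]
L=np.array([[-30,22],[-30,-22],[30,-22]])
for z in(154,156,158):
    def W(v):
        c,n=np.cos(v[2]),np.sin(v[2]); return np.c_[L@np.array([[c,n],[-n,c]])+v[:2],np.full(3,z)]
    o=least_squares(lambda v:(proj("scene",W(v))-s).ravel(),[505,-260,-.12]); print(z,o.x.round(3),o.cost)
E
```

```text
154 [ 5.08257e+02 -2.60239e+02 -1.04000e-01] 2.7238323459227365
156 [ 5.07264e+02 -2.61758e+02 -1.04000e-01] 2.988826581004185
158 [ 5.06271e+02 -2.63277e+02 -1.04000e-01] 3.274112148773655
```

Emit:
{"method": "servo_tool", "body": {
  "deltas": [
    {"x": 4,"y": 25,"z": 0,"rx": 0,"ry": 0,"rz": 0.04,"gripper": -1},
    {"x": 8,"y": 55,"z": 0,"rx": 0,"ry": 0,"rz": 0.1,"gripper": -1},
    {"x": 12,"y": 90,"z": 0,"rx": 0,"ry": 0,"rz": 0.16,"gripper": -1},
    {"x": 17,"y": 125,"z": 0,"rx": 0,"ry": 0,"rz": 0.22,"gripper": -1},
    {"x": 22,"y": 155,"z": 0,"rx": 0,"ry": 0,"rz": 0.28,"gripper": -1},
    {"x": 26,"y": 175,"z": 0,"rx": 0,"ry": 0,"rz": 0.325,"gripper": -1},
    {"x": 26.5,"y": 182.5,"z": 0,"rx": 0,"ry": 0,"rz": 0.325,"gripper": -1},
    {"x": 26.5,"y": 182.5,"z": 0,"rx": 0,"ry": 0,"rz": 0.325,"gripper": -1},
    {"x": 26.5,"y": 182.5,"z": 0,"rx": 0,"ry": 0,"rz": 0.325,"gripper": -1},
    {"x": 26.5,"y": 182.5,"z": 0,"rx": 0,"ry": 0,"rz": 0.325,"gripper": -1}
  ]
}}

```text
clock: 5.05
eef_pos: [532.2, -78.5, 165.0]
tcp_rot: [3.142, 0.0, 0.198]
contact_force: [-0.5, -0.4, -1.4]
opening: 0.177
grasp_force: 58.7
```

```bash
python3 - <<'E'
from rig import r
import cv2,numpy as np
s=r.sense(); print(s["eef_pos"],s["tcp_rot"],s["opening"])
f=lambda i:cv2.resize(i,None,fx=4,fy=4,interpolation=cv2.INTER_CUBIC)
a=f(r.grab_frame("scene")[150:290,190:290]);b=f(r.grab_frame("top")[200:340,225:325])
cv2.imwrite("pics/s5.png",np.hstack([a,b]))
E
```

```text
[532.1651328  -78.54208728 165.04361459] [3.14155676e+00 4.59504709e-04 1.98264402e-01] 0.17710091114897303
```

View pics/s5.png

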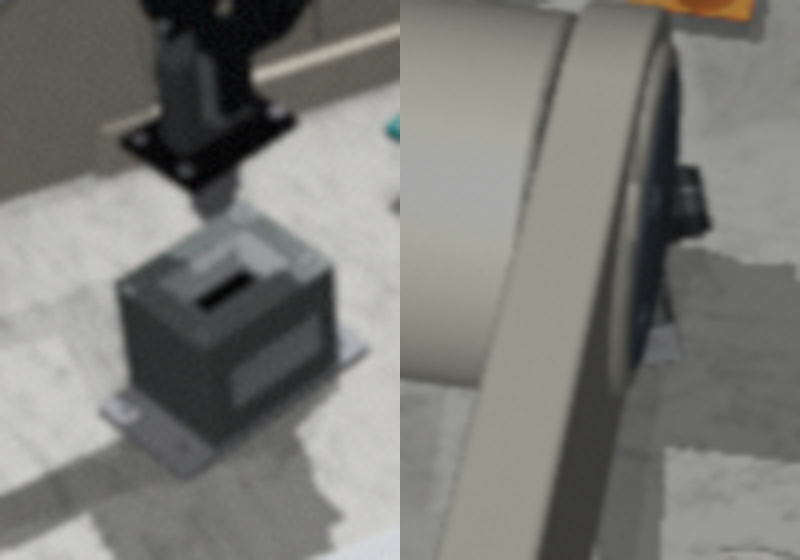

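The key hangs over the switch with its edges parallel to it: flange at crop (208,140), slot at (225,290). I'll lower it in stages and watch the force.

Emit:
{"method": "servo_tool", "body": {
  "deltas": [
    {"x": 1,"y": 0.5,"z": -15,"rx": 0,"ry": 0,"rz": 0,"gripper": -1},
    {"x": 1,"y": 0.5,"z": -30,"rx": 0,"ry": 0,"rz": 0,"gripper": -1},
    {"x": 1,"y": 0.5,"z": -40,"rx": 0,"ry": 0,"rz": 0,"gripper": -1},
    {"x": 1,"y": 0.5,"z": -46,"rx": 0,"ry": 0,"rz": 0,"gripper": -1},
    {"x": 1,"y": 0.5,"z": -50,"rx": 0,"ry": 0,"rz": 0,"gripper": -1},
    {"x": 1,"y": 0.5,"z": -54,"rx": 0,"ry": 0,"rz": 0,"gripper": -1},
    {"x": 1,"y": 0.5,"z": -54,"rx": 0,"ry": 0,"rz": 0,"gripper": -1}
  ]
}}

```text
clock: 5.85
eef_pos: [533.4, -77.1, 111.1]
tcp_rot: [-3.142, 0.0, 0.2]
contact_force: [-0.2, -0.6, -2.3]
opening: 0.18
grasp_force: 58.7
```

The tongue is in the throat and nothing is pressing on it.

Emit:
{"method": "servo_tool", "body": {
  "deltas": [
    {"x": 0,"y": -0.5,"z": -6,"rx": 0,"ry": 0,"rz": 0,"gripper": -1},
    {"x": 0,"y": -0.5,"z": -12,"rx": 0,"ry": 0,"rz": 0,"gripper": -1},
    {"x": 0,"y": -0.5,"z": -17,"rx": 0,"ry": 0,"rz": 0,"gripper": -1},
    {"x": 0,"y": -0.5,"z": -20,"rx": 0,"ry": 0,"rz": 0,"gripper": -1},
    {"x": 0,"y": -0.5,"z": -22,"rx": 0,"ry": 0,"rz": 0,"gripper": -1},
    {"x": 0,"y": -0.5,"z": -23,"rx": 0,"ry": 0,"rz": 0,"gripper": -1},
    {"x": 0,"y": -0.5,"z": -23,"rx": 0,"ry": 0,"rz": 0,"gripper": -1}
  ]
}}

```text
clock: 6.55
eef_pos: [533.5, -77.6, 88.3]
tcp_rot: [3.142, -0.0, 0.2]
contact_force: [-0.6, -1.1, -1.7]
opening: 0.179
grasp_force: 58.9
```

Emit:
{"method": "servo_tool", "body": {
  "deltas": [
    {"x": 0,"y": 0,"z": -0.5,"rx": 0,"ry": 0,"rz": 0,"gripper": -1},
    {"x": 0,"y": 0,"z": -1,"rx": 0,"ry": 0,"rz": 0,"gripper": -1},
    {"x": 0,"y": 0,"z": -1,"rx": 0,"ry": 0,"rz": 0,"gripper": -1}
  ]
}}

```text
clock: 6.85
eef_pos: [533.6, -77.6, 88.1]
tcp_rot: [3.141, -0.001, 0.2]
contact_force: [-3.8, -0.3, 8.9]
opening: 0.179
grasp_force: 60.3
```

It makes contact at the expected height (88.1 against 88.2 predicted), so the flange is seated. Releasing and retreating.

Emit:
{"method": "servo_tool", "body": {
  "deltas": [
    {"x": 0,"y": 0,"z": 0,"rx": 0,"ry": 0,"rz": 0,"gripper": -0.4},
    {"x": 0,"y": 0,"z": 0,"rx": 0,"ry": 0,"rz": 0,"gripper": 0},
    {"x": 0,"y": 0,"z": 0,"rx": 0,"ry": 0,"rz": 0,"gripper": 0.2},
    {"x": 0,"y": 0,"z": 0,"rx": 0,"ry": 0,"rz": 0,"gripper": 0.2},
    {"x": 0,"y": 0,"z": 10,"rx": 0,"ry": 0,"rz": 0,"gripper": 0.2},
    {"x": 0,"y": 0,"z": 35,"rx": 0,"ry": 0,"rz": 0,"gripper": 0.2},
    {"x": 0,"y": 0,"z": 65,"rx": 0,"ry": 0,"rz": 0,"gripper": 0.2},
    {"x": 0,"y": 0,"z": 95,"rx": 0,"ry": 0,"rz": 0,"gripper": 0.2},
    {"x": -40,"y": 0,"z": 110,"rx": 0,"ry": 0,"rz": 0,"gripper": 0.2},
    {"x": -80,"y": 0,"z": 110,"rx": 0,"ry": 0,"rz": 0,"gripper": 0.2}
  ]
}}

```text
clock: 7.85
eef_pos: [454.5, -77.9, 200.0]
tcp_rot: [3.14, -0.004, 0.2]
contact_force: [-0.8, 0.1, 0.5]
opening: 0.601
grasp_force: 0.0
```

```bash
python3 - <<'E'
from rig import r
import cv2,numpy as np
s=r.sense(); print(s["eef_pos"],s["contact_force"],s["opening"])
cv2.imwrite("pics/s6.png",cv2.resize(r.grab_frame("scene")[150:340,190:410],None,fx=3,fy=3,interpolation=cv2.INTER_CUBIC))
E
```

```text
[454.52109692 -77.86824574 200.03216824] [-0.78206826  0.14924119  0.45569696] 0.6011966327355031
```

View pics/s6.png

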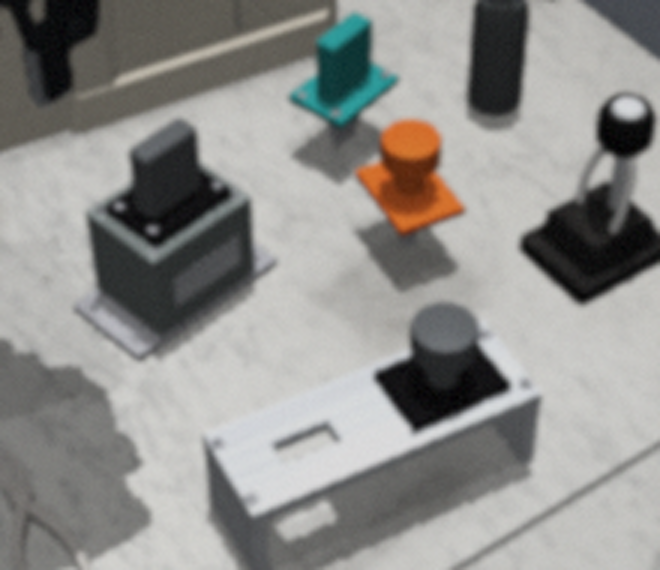

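The key sits flat on the switch at crop (168,190), the pin key is still in the rack at (440,360), and the gripper is clear.

```bash
python3 -c "
from rig import r
print(r.sign_off())"
```

```text
the job is handed in; nothing more can be done
None
```

The flat-tongue key is fully seated in the interlock switch with its flange flat on the housing and released, the pin key is still in the rack, and the job is handed in at about 8 s on the robot's clock.

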